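Scan the lens unit's label and put the scanner back

TASK

Take the stick scanner out of its charging cradle and scan the label of the unit with the round lens barrel: point the scanner's nose squarely at the middle of the sloped label from about 7 cm away and hold it still there for two seconds. It reads by itself, so do not scan the other (finned) unit's label, and do not touch either unit with it. Then stand the scanner nose down in its cradle again without dropping it, let go, and leave the other things on the bench where they are.

Things in the scene. Friction and masses are not known exactly. Their poses are not given: they have to be found in the camera images.
- scanner: loose stick scanner, 120 mm tall, about 0.2 kg, standing nose down in the cradle: black head 50 (x) x 40 (y) x 45 (z) mm at the bottom with the scan window on its underside, and above it a grey upright handle 34 (x) x 28 (y) mm from 45 to 120 mm above the window. Origin: centre of the scan window (underside); z runs up the handle, the scan beam leaves along -z
- cradle: low grey charging cradle fixed to the bench: foot plate 100 x 90 x 6 mm with an open-topped pocket 70 (x) x 60 (y) mm outside, 62 x 52 mm inside, rim 26 mm above the bench. Origin: centre of its underside
- cradle_floor (a point): centre of the pocket's floor, 6 mm above the bench; the scanner's window rests here; axes as the cradle's
- lens_unit: black console fixed to the bench, 120 (x) x 96 (y) mm, 63 mm high behind, its front (-x side) sloping down at 35 degrees to 25 mm high and carrying a white code label; on top at the back a round upright lens barrel, 52 mm across, top at 99 mm, 24 mm behind the origin. Origin: centre of its underside; -x is its front
- fin_unit: black console fixed to the bench, 120 (x) x 96 (y) mm, 63 mm high behind, its front (-x side) sloping down at 35 degrees to 25 mm high and carrying a white code label; on top at the back a square 52 mm heat sink of seven upright fins, top at 99 mm, 24 mm behind the origin. Origin: centre of its underside; -x is its front
- lens_unit_label (a point): centre of the lens unit's label, a white 60 x 40 mm code label on the unit's sloped front face; z axis = straight out of the label (35 degrees from vertical, leaning to the unit's front), y along the label's long side, x up the slope
- fin_unit_label (a point): centre of the finned unit's label, a white 60 x 40 mm code label on the unit's sloped front face; z axis = straight out of the label (35 degrees from vertical, leaning to the unit's front), y along the label's long side, x up the slope
- bottle: bystander: loose clear plastic bottle with a cap, 52 mm across, 120 mm tall; origin at the centre of its underside
- blower: bystander: loose black rubber bulb blower standing nozzle up, 62 mm across, 115 mm tall; origin at the centre of its underside
- dispenser: bystander: loose desk tape dispenser, 130 x 50 mm, 98 mm tall; origin at the centre of its underside
Not all that is in view belongs to the job. Leave any brown or orange look-alike of the cradle alone.

How it is judged:
By the outcome, as a careful person would: the job done as asked, in the order asked, and still so for the second after the job is handed in, with the robot touching nothing.
It also fails if it takes over 54 s, if anything falls off the work surface, if the arm or the gripper's body presses on something with over 40 N, if the wrist force passes 120 N, or if a joint passes its speed limit or range.

ROBOT

A 6-joint arm with a two-finger parallel gripper is mounted at the origin on the work surface. World frame = base frame: x ahead of the robot, y to its left, z up, the work surface at z = 0. Lengths are in m, angles in rad, forces in N, time in s.
With the tool pointing down it reaches from about 0.4 to 0.825 m from the base axis. Payload 7 kg.
Tool frame: the origin (TCP) lies at the very end of the fingers, on their centre line; the grasp point (between the pads) lies 19 mm behind it; z points along the fingers, y is the line along which they close (so a half turn about z gives the same grasp; the last joint's range is limited). The gripper opens to 88 mm and grips with 3 to 60 N. Pads are 19 mm wide; open, the fingers measure 130 mm over their backs; the gripper's body (78 mm by 193 mm) begins 47 mm behind the grasp point.
Start: joints at [1.616, 0.359, 0.012, 0, -1.224, -0.288], TCP at [0.162, 0.655, 0.227] pointing down, gripper open.
Joint ranges: [-3.07, 3.07], [-1.43, 2.12], [-1.02, 1.25], [-3.03, 1.67], [-3.05, -0], [-3.03, 3.03]. Speed limits (rad/s): [2.39, 2.39, 3.01, 3.14, 3.14, 3.14].

INTERFACE

Orientations are given as [roll, pitch, yaw] about the fixed x, y, z axes, in that order (R = Rz(yaw) Ry(pitch) Rx(roll)).
In Python, from station import * gives the robot as it stands.
- The arm moves only by the tool servo_tool, never from a script. Its argument "moves" is a list of rows, each an object of numbers: "jaw": the opening, from 0 (shut) to 1 (fully open); "dx", "dy", "dz": the shift along the world's x, y, z in m; "roll": the turn about the world's z in degrees. A call has exactly 10 rows; each row shifts and turns the commanded pose from where the row before left it; what a row does not reach is not made up. A row lasts 1/8 s, in which the tool goes at most 62.5 mm and 10.7 degrees, less where a joint would pass 70% of its speed; a pose out of reach is approached as far as the arm can. A call with a gripper value outside its range is refused whole. The fingers move at their own pace and stop on an object; "newtons" is the grip in N (left out, the last holds). Time passes only in rows, so rows that do not move let the fingers close, or fill a call up. It gives the time, the measured TCP pose, the force, the opening and the grip force at its end, in the units of the state.
- get_state(): the state, without advancing time (a new reading comes with each control period).
- grab_frame(name): name is "scene" or "top"; returns (picture, depth): 400x640x3 uint8, red, green, blue; 400x640 float32, m along the optical axis (not along the pixel's ray), 0 where there is no reading.
- calibration(name): a dict with "intrinsics" (3x3 intrinsics, pixels), "R" (3x3) and "t" (3): a world point X has camera coordinates R X + t. Camera axes: x right, y down, z forward; pixel columns grow to the right and rows downward; lengths in m; the calibration is good to about 2 mm. A picture is of the moment at which its call begins. calibration takes no time and is no camera call.
- job_done(): hands the job in; it is judged then, once.
The state is a dict: "t": time; "q": joint angles; "qd": joint speeds; "joint_efforts": joint torques, N m; "eef_pos": TCP position; "ee_rot": TCP orientation; "force": force on the tool from outside, world axes, zero at the start; "moment": the same for the moment, N m; "width": finger opening in m; "gripper_force": force on a finger pad.
Only numpy, scipy, OpenCV 4.12 (cv2) and the standard library are available. Lean on these libraries where they do the work, as an engineer would, in place of code of your own. Each camera call takes 0.05 s, during which the arm holds its last target. There are 200 camera calls.

## Working session

There is one attempt and no reset: what is moved stays moved. The work goes in short steps, Python scripts to look and compute and a tool call to move; the robot and the scene stay as the last step left them, time stands still between calls to the robot, and variables do not carry over. Pictures are saved under pics/ and viewed, at most 13 in all, crops included, and the job is handed in when it is done.

Besides the shell and the picture viewer there is one more tool, called after "Call:" in YAML: its name, and indented under it one key for each argument. servo_tool: Moves the arm, as the interface text tells. Its arguments: {"type":"object","properties":{"moves":{"type":"array","items":{"type":"object","properties":{"jaw":{"type":"number"},"dx":{"type":"number"},"dy":{"type":"number"},"dz":{"type":"number"},"roll":{"type":"number"}}}},"newtons":{"type":"number"}},"required":["moves"]}

```bash
ls -la; mkdir -p pics
python3 - <<'E'
from station import *
import cv2,numpy as np
s=get_state();print({k:np.round(v,3) for k,v in s.items()})
for n in("scene","top"):
    p,d=grab_frame(n);cv2.imwrite(f"pics/{n}0.png",p[...,::-1]);np.save(f"pics/{n}0.npy",d)
    c=calibration(n);print(n,np.round(c["intrinsics"],1).tolist(),np.round(c["R"],3).tolist(),np.round(c["t"],3))
E
```

```text
total 12
drwxr-xr-x  3 agent agent 4096 Nov 30 00:04 .
drwxr-xr-x 23 root  root  4096 Nov 30 00:04 ..
drwxr-xr-x  2 agent agent 4096 Nov 30 00:04 pics
{'t': np.float64(0.0), 'q': array([ 1.616,  0.359,  0.011, -0.   , -1.224, -0.288]), 'qd': array([ 0.001, -0.   ,  0.001, -0.001, -0.001, -0.002]), 'joint_efforts': array([-0.0000e+00, -5.8272e+01,  2.9306e+01,  6.9970e+00,  7.0000e-03,
       -0.0000e+00]), 'eef_pos': array([0.162, 0.655, 0.226]), 'ee_rot': array([ 3.14 , -0.   , -0.243]), 'force': array([ 0.492, -1.107,  0.978]), 'moment': array([-0.032, -0.027, -0.018]), 'gripper_force': np.float64(0.0), 'width': np.float64(0.088)}
scene [[458.9, 0.0, 320.3], [0.0, 458.9, 209.0], [0.0, 0.0, 1.0]] [[-0.479, 0.877, 0.012], [0.618, 0.347, -0.705], [-0.623, -0.331, -0.709]] [ 0.193 -0.344  1.644]
top [[372.2, 0.0, 317.9], [0.0, 372.2, 193.0], [0.0, 0.0, 1.0]] [[-0.027, -1.0, -0.015], [-0.993, 0.028, -0.115], [0.115, 0.011, -0.993]] [0.105 0.558 0.872]
```

View pics/scene0.png

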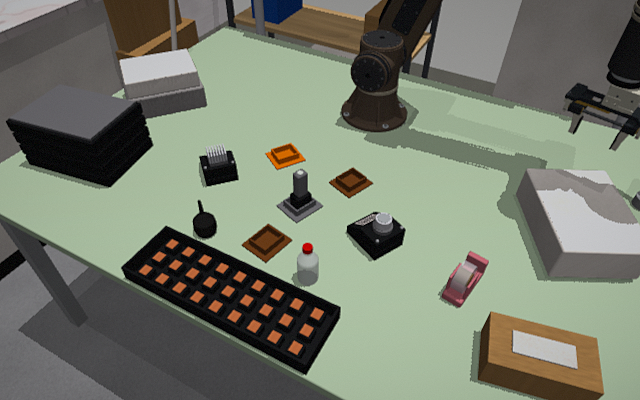

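View pics/top0.png

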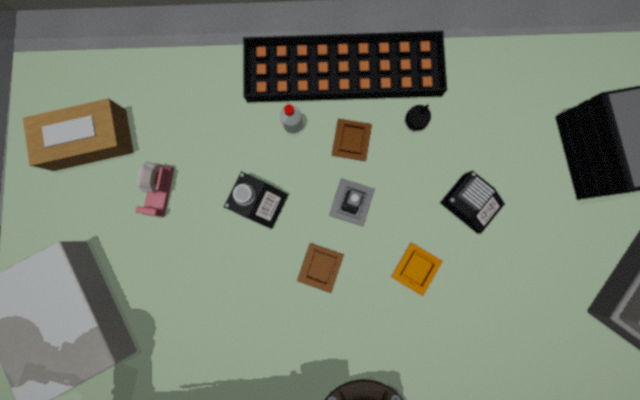

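The scene view shows the scanner in the grey cradle at (300,190), the lens unit at (378,232) and the finned unit at (217,165). In the top view they are at (352,202), (257,199) and (473,202).

Look-alikes for the cradle in the top view are brown (352,139), brown (321,267) and orange (417,268). The grey one with the stick is the one I want. For the units, the round barrel is at top (244,194) and the fins are at (478,190). I'll check this choice in a close crop.

```bash
cat > h.py <<'E'
import cv2,numpy as np
from station import *
def ray(n,uv,z):
    c=calibration(n);R,t=np.array(c["R"]),np.array(c["t"]);o=-R.T@t
    uv=np.atleast_2d(uv).astype(float)
    d=np.c_[uv,np.ones(len(uv))]@np.linalg.inv(c["intrinsics"]).T@R
    return o+d*((z-o[2])/d[:,2])[:,None]
def cloud(n,d):
    c=calibration(n);R,t=np.array(c["R"]),np.array(c["t"]);v,u=np.mgrid[:400,:640]
    p=np.stack([u,v,np.ones_like(u)],-1)@np.linalg.inv(c["intrinsics"]).T*d[...,None]
    return (p-t)@R
def rect(P):
    (c,s,a)=cv2.minAreaRect((P[:,:2]*1000).astype(np.float32));return np.round([*c,*s,a],1)
E
python3 - <<'E'
from h import *
T=cv2.imread("pics/top0.png");S=cv2.imread("pics/scene0.png")
a=cv2.resize(T[160:245,210:400],None,fx=4,fy=4,interpolation=2)
b=cv2.resize(S[160:262,265:415],None,fx=4,fy=4,interpolation=2)[:,:600]
out=np.zeros((340+250,760,3),np.uint8);out[:340]=a;b=cv2.resize(S[160:262,265:415],(367,250),interpolation=2);out[340:,:367]=b
cv2.imwrite("pics/crop.png",out)
for n in("top","scene"):
    I=T if n=="top" else S; W=cloud(n,np.load(f"pics/{n}0.npy"))
    box=lambda u0,u1,v0,v1:(slice(v0,v1),slice(u0,u1))
    w=W[box(325,380,175,228) if n=="top" else box(275,325,165,222)].reshape(-1,3)
    for lo,hi in((.003,.012),(.018,.032),(.115,.135)):
        q=w[(w[:,2]>lo)&(w[:,2]<hi)]
        if len(q)>4:print(n,"cradle",lo,len(q),rect(q),q[:,2].mean().round(4))
    b=box(220,295,165,235) if n=="top" else box(345,410,205,260)
    w=W[b].reshape(-1,3)
    for lo,hi in((.008,.11),(.057,.068),(.092,.106)):
        q=w[(w[:,2]>lo)&(w[:,2]<hi)]
        print(n,"lens",lo,len(q),rect(q),q[:,:].mean(0).round(4))
    g=I[b];m=(g.min(2)>110)&(g.max(2).astype(int)-g.min(2)<25)
    k,l,st,ce=cv2.connectedComponentsWithStats(cv2.morphologyEx(m.astype(np.uint8),cv2.MORPH_CLOSE,np.ones((3,3))))
    for i in range(1,k):
        if st[i,4]>40:
            q=W[b][l==i];C=q.mean(0);nn=np.linalg.svd(q-C)[2][2]
            print(n,"white",st[i],ce[i].round(1),C.round(4),nn.round(3),rect(q))
E
```

```text
top cradle 0.003 842 [543.7   5.4 134.3 128.2  88.4] 0.0057
top cradle 0.018 186 [541.3   7.1  59.9  70.2  70.8] 0.0252
top cradle 0.115 191 [539.1  10.   27.4  34.2  69. ] 0.1249
top lens 0.008 2142 [548.9 240.2 120.1  95.9  63.3] [0.5471 0.2374 0.0586]
top lens 0.057 860 [558.1 258.5  79.1  95.9  63.4] [0.5575 0.2589 0.0622]
top lens 0.092 265 [559.7 261.   40.2  39.   88. ] [0.5591 0.2611 0.099 ]
top white [   0    0   75   70 3305] [35.7 33.9] [0.5535 0.2445 0.0119] [-0.352 -0.23  -0.907] [550.8 208.9 264.8 180.1  88.3]
top white [ 36  27  24  28 384] [47.6 40.5] [0.5327 0.21   0.0483] [-0.422 -0.893 -0.156] [503.3 150.  167.9  60.6  63.6]
scene cradle 0.003 397 [488.7 -22.5 249.5 138.7  33.3] 0.006
scene cradle 0.018 202 [541.5   8.8  65.   72.1  69.7] 0.0241
scene cradle 0.115 118 [540.3  12.3  28.9  33.9  69.1] 0.1233
scene lens 0.008 1727 [549.2 242.7 122.7  98.7  63.5] [0.5727 0.2575 0.0536]
scene lens 0.057 519 [559.5 262.4  78.   98.6  62.5] [0.5729 0.2673 0.0622]
scene lens 0.092 185 [560.3 264.3  42.2  40.6  45. ] [0.5621 0.2652 0.0989]
scene white [ 10   7  37  13 299] [31.3 13.5] [0.5491 0.241  0.0777] [ 0.57   0.457 -0.683] [890.  345.4 927.7  93.3  18.4]
```

View pics/crop.png

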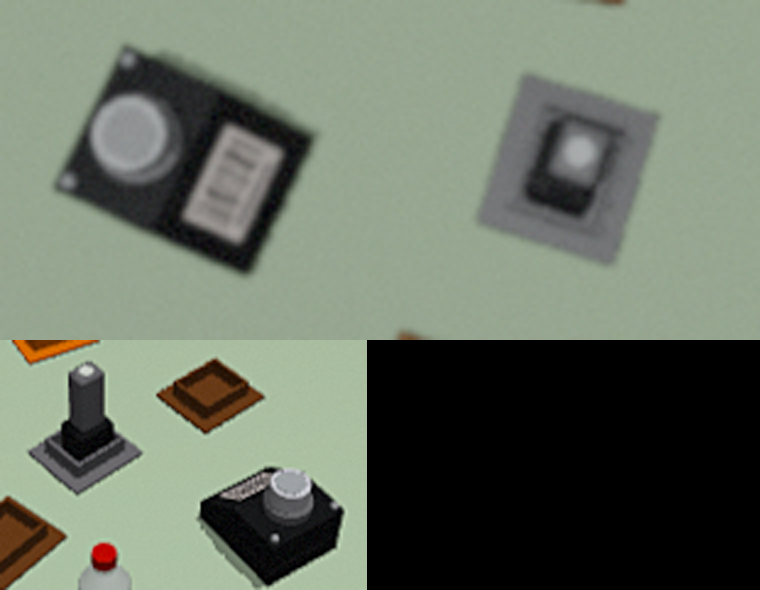

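The crop confirms the choice: a grey cradle holding the stick, and the round-barrel unit with its label facing the cradle.

| Item | x, y (mm) | Heading |
|---|---|---|
| Cradle | (541, 8) | its y axis at 70.3° |
| Scanner | (540, 10) | top at z = 126 mm |
| Lens unit | (549, 241) | its x axis at 63.4° |
| Label | about (534, 211) | height 44 mm |

The moves cannot tilt the tool. I'll grip the stick lightly across its 34 mm sides, lean it 35° in the grip against the cradle rim, then tighten.

Call:
servo_tool:
  moves:
    - {"dx":0.031,"dy":-0.053,"dz":0.005,"roll":-9,"jaw":1}
    - {"dx":0.031,"dy":-0.053,"dz":0.005,"roll":-9,"jaw":1}
    - {"dx":0.031,"dy":-0.053,"roll":-9,"jaw":1}
    - {"dx":0.031,"dy":-0.053,"roll":-9,"jaw":1}
    - {"dx":0.031,"dy":-0.053,"roll":-9,"jaw":1}
    - {"dx":0.031,"dy":-0.053,"roll":-9,"jaw":1}
    - {"dx":0.031,"dy":-0.053,"roll":-9,"jaw":1}
    - {"dx":0.031,"dy":-0.053,"roll":-9,"jaw":1}
    - {"dx":0.031,"dy":-0.053,"roll":-9,"jaw":1}
    - {"dx":0.031,"dy":-0.053,"roll":-9,"jaw":1}
  newtons: 6

```text
$.moves[2]: bad value
```

Call:
servo_tool:
  moves:
    - {"dx":0.031,"dy":-0.053,"dz":0.005,"roll":-9,"jaw":1}
    - {"dx":0.031,"dy":-0.053,"dz":0.005,"roll":-9,"jaw":1}
    - {"dx":0.031,"dy":-0.053,"dz":0,"roll":-9,"jaw":1}
    - {"dx":0.031,"dy":-0.053,"dz":0,"roll":-9,"jaw":1}
    - {"dx":0.031,"dy":-0.053,"dz":0,"roll":-9,"jaw":1}
    - {"dx":0.031,"dy":-0.053,"dz":0,"roll":-9,"jaw":1}
    - {"dx":0.031,"dy":-0.053,"dz":0,"roll":-9,"jaw":1}
    - {"dx":0.031,"dy":-0.053,"dz":0,"roll":-9,"jaw":1}
    - {"dx":0.031,"dy":-0.053,"dz":0,"roll":-9,"jaw":1}
    - {"dx":0.031,"dy":-0.053,"dz":0,"roll":-9,"jaw":1}
  newtons: 6

```text
t: 1.35
eef_pos: [0.4728, 0.1233, 0.2367]
ee_rot: [-3.141, 0.0, -1.818]
force: [0.6, 0.9, 0.0]
width: 0.0876
gripper_force: 0.0
```

Call:
servo_tool:
  moves:
    - {"dx":0.022,"dy":-0.038,"dz":-0.01,"roll":-2,"jaw":1}
    - {"dx":0.022,"dy":-0.038,"dz":-0.01,"roll":-2,"jaw":1}
    - {"dx":0.024,"dy":-0.039,"dz":-0.01,"roll":-1.8,"jaw":1}
    - {"dx":0,"dy":0,"dz":0,"roll":0,"jaw":1}
    - {"dx":0,"dy":0,"dz":-0.025,"roll":0,"jaw":1}
    - {"dx":0,"dy":0,"dz":-0.025,"roll":0,"jaw":1}
    - {"dx":0,"dy":0,"dz":-0.025,"roll":0,"jaw":1}
    - {"dx":0,"dy":0,"dz":-0.025,"roll":0,"jaw":1}
    - {"dx":0,"dy":0,"dz":-0.025,"roll":0,"jaw":1}
    - {"dx":0,"dy":0,"dz":0,"roll":0,"jaw":1}

```text
t: 2.6
eef_pos: [0.5387, 0.0103, 0.0801]
ee_rot: [3.138, -0.002, -1.914]
force: [-0.3, -0.3, 0.5]
width: 0.0878
gripper_force: 0.0
```

Call:
servo_tool:
  moves:
    - {"dx":0,"dy":0,"dz":0,"roll":0,"jaw":0.6}
    - {"dx":0,"dy":0,"dz":0,"roll":0,"jaw":0.3}
    - {"dx":0,"dy":0,"dz":0,"roll":0,"jaw":0.3}
    - {"dx":0,"dy":0,"dz":0,"roll":0,"jaw":0.3}
    - {"dx":0,"dy":0,"dz":0,"roll":0,"jaw":0.3}
    - {"dx":0,"dy":0,"dz":0,"roll":0,"jaw":0.3}
    - {"dx":0,"dy":0,"dz":0,"roll":0,"jaw":0.3}
    - {"dx":0,"dy":0,"dz":0,"roll":0,"jaw":0.3}
    - {"dx":0,"dy":0,"dz":0,"roll":0,"jaw":0.3}
    - {"dx":0,"dy":0,"dz":0,"roll":0,"jaw":0.3}

```text
t: 3.85
eef_pos: [0.5401, 0.0101, 0.0815]
ee_rot: [3.141, -0.0, -1.915]
force: [-1.5, 0.1, 1.0]
width: 0.0337
gripper_force: 6.0
```

Call:
servo_tool:
  moves:
    - {"dx":0,"dy":0,"dz":0.004,"roll":0,"jaw":0.3}
    - {"dx":0,"dy":0,"dz":0.004,"roll":0,"jaw":0.3}
    - {"dx":-0.0026,"dy":-0.0072,"dz":0,"roll":0,"jaw":0.3}
    - {"dx":-0.0026,"dy":-0.0072,"dz":0,"roll":0,"jaw":0.3}
    - {"dx":-0.0026,"dy":-0.0072,"dz":0,"roll":0,"jaw":0.3}
    - {"dx":-0.0026,"dy":-0.0072,"dz":0,"roll":0,"jaw":0.3}
    - {"dx":-0.0026,"dy":-0.0072,"dz":0,"roll":0,"jaw":0.3}
    - {"dx":-0.0026,"dy":-0.0072,"dz":0,"roll":0,"jaw":0.3}
    - {"dx":-0.0026,"dy":-0.0072,"dz":0,"roll":0,"jaw":0.3}
    - {"dx":-0.0026,"dy":-0.0072,"dz":0,"roll":0,"jaw":0.3}
  newtons: 12

```text
t: 5.1
eef_pos: [0.5189, -0.0479, 0.0893]
ee_rot: [3.141, -0.0, -1.915]
force: [1.9, 3.5, -2.0]
width: 0.0343
gripper_force: 12.0
```

Run:
```python
from h import *
s=get_state();print(s["t"],np.round(s["eef_pos"],4),np.round(s["force"],1),np.round(s["moment"],2),s["width"],s["gripper_force"])
p,d=grab_frame("scene");np.save("pics/s1.npy",d);cv2.imwrite("pics/s1full.png",p[...,::-1])
cv2.imwrite("pics/s1.png",cv2.resize(p[110:260,200:420,::-1],None,fx=3.5,fy=3.5,interpolation=2))
```

```text
5.1 [ 0.5189 -0.0479  0.0893] [ 1.9  3.5 -2. ] [ 1.45 -0.55  0.03] 0.03433993184618832 12.000145465135574
```

View pics/s1.png

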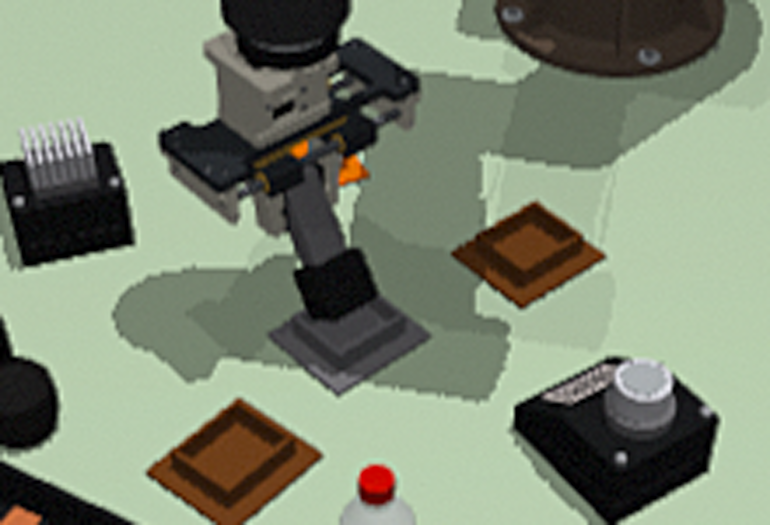

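The stick has leaned cleanly over the rim (head at crop pixel (338,285)). The rim force is only about 4 N. Next I tighten, lift and move over to hover above the label.

Call:
servo_tool:
  moves:
    - {"dx":0,"dy":0,"dz":0,"roll":0,"jaw":0.3}
    - {"dx":0,"dy":0,"dz":0,"roll":0,"jaw":0.3}
    - {"dx":0,"dy":0,"dz":0.03,"roll":0,"jaw":0.3}
    - {"dx":0,"dy":0,"dz":0.04,"roll":0,"jaw":0.3}
    - {"dx":0,"dy":0,"dz":0.04,"roll":0,"jaw":0.3}
    - {"dx":-0.007,"dy":0.045,"dz":0,"roll":-2.9,"jaw":0.3}
    - {"dx":-0.007,"dy":0.045,"dz":0,"roll":-2,"jaw":0.3}
    - {"dx":-0.007,"dy":0.045,"dz":0,"roll":-2,"jaw":0.3}
    - {"dx":-0.006,"dy":0.04,"dz":0,"roll":0,"jaw":0.3}
    - {"dx":0,"dy":0,"dz":0,"roll":0,"jaw":0.3}
  newtons: 40

```text
t: 6.4
eef_pos: [0.4919, 0.1296, 0.1994]
ee_rot: [3.141, -0.001, -2.032]
force: [-0.5, -0.7, -2.7]
width: 0.0337
gripper_force: 40.0
```

```bash
cat > m.py <<'E'
from h import *
import sys
k=sys.argv[1]
s=get_state();tcp=np.array(s["eef_pos"]);G=tcp+[0,0,.019];print(round(s["t"],2),tcp.round(4),np.round(s["ee_rot"],3),s["width"])
out=[]
for n in("scene","top"):
    p,d=grab_frame(n);cv2.imwrite(f"pics/{n}{k}.png",p[...,::-1]);W=cloud(n,d);np.save(f"pics/W{n}{k}.npy",W)
    # dark head / grey handle pixels below the finger tips
    r=W-G;m=(np.linalg.norm(r,axis=2)<.13)&(W[...,2]<tcp[2]-.004)&(W[...,2]>.105)&(d>0)
    v,u=np.nonzero(m)
    if len(v)<20:print(n,len(v));continue
    print(n,len(v),u.min(),u.max(),v.min(),v.max())
    u0,u1,v0,v1=G[0],0,0,0
    q=r[m];print(" centre rel G",(q.mean(0)*1000).round(1),"min",(q.min(0)*1000).round(0),"max",(q.max(0)*1000).round(0))
    b=(p.max(2)<38)&m;print(" black",b.sum())
    out.append(q)
np.save(f"pics/q{k}.npy",np.vstack(out))
E
python3 m.py 2
python3 - <<'E'
import cv2,numpy as np
S=cv2.imread("pics/scene2.png")[80:260,250:450];T=cv2.imread("pics/top2.png")[150:290,210:390]
o=np.zeros((540,800,3),np.uint8);a=cv2.resize(S,(400,360),interpolation=2);b=cv2.resize(T,(400,311),interpolation=2);o[:360,:400]=a;o[:311,400:]=b
cv2.imwrite("pics/c2.png",o)
E
```

```text
6.4 [0.4919 0.1296 0.1994] [ 3.141e+00 -1.000e-03 -2.032e+00] 0.03368295936759175
scene 503 346 372 162 188
 centre rel G [ 31.   42.4 -47.3] min [ -3.   5. -82.] max [ 54.  73. -23.]
 black 418
top 0
```

View pics/c2.png

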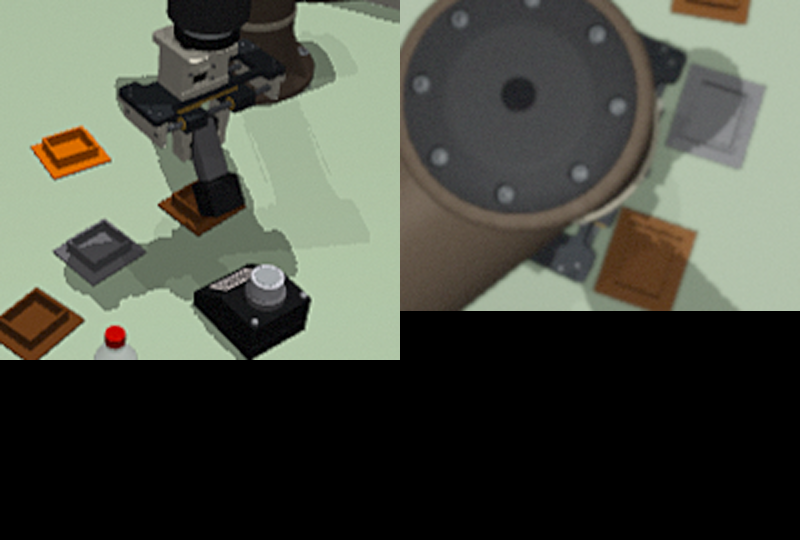

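```bash
cat > tilt.py <<'E'
import numpy as np,sys
from scipy.optimize import minimize_scalar
q=np.load(f"pics/q{sys.argv[1]}.npy")*1000;yaw=float(sys.argv[2])
e=np.array([np.cos(yaw),np.sin(yaw)]);E=q[:,:2]@e;Z=q[:,2];F=q[:,:2]@[e[1],-e[0]]
best=None
for th in np.radians(np.arange(15,55,.5)):
    n=E*np.cos(th)+Z*np.sin(th);u=-E*np.sin(th)+Z*np.cos(th)
    for c in np.arange(17,24,.5):
        k=(abs(n-c)<1).sum()
        if best is None or k>best[0]:best=(k,th,c)
k,th,c=best
n=E*np.cos(th)+Z*np.sin(th);m=abs(n-c)<2
A=np.c_[E[m],F[m],np.ones(m.sum())];a=np.linalg.lstsq(A,Z[m],rcond=None)[0]
n=E*np.cos(th)+Z*np.sin(th);u=-E*np.sin(th)+Z*np.cos(th)
print("tilt ransac",np.degrees(th),c,k,len(q),"lsq tilt",90+np.degrees(np.arctan(a[0])) if a[0]<0 else a,"f-slope deg",np.degrees(np.arctan(a[1])),"u range",np.percentile(u,[.5,2,98]).round(1),"F",np.percentile(F,[1,50,99]).round(1),"F upper face",np.percentile(F[m],[2,98]).round(1),"n",np.percentile(n,[1,50,99]).round(1))
E
python3 tilt.py 2 1.1066
python3 - <<'E'
from h import *
# label check: white pixels in the first top picture cast onto the label's height
I=cv2.imread("pics/top0.png");g=I[190:225,252:285];m=((g.min(2)>105)&(g.max(2).astype(int)-g[...,1]>-5)).astype(np.uint8)
m=(g[...,2].astype(int)-g[...,1]>-3)&(g.min(2)>70)
k,l,st,ce=cv2.connectedComponentsWithStats(cv2.morphologyEx(m.astype(np.uint8),cv2.MORPH_CLOSE,np.ones((3,3))))
for i in range(1,k):
    if st[i,4]>60:
        c=ce[i]+[252,190];v,u=np.nonzero(l==i);P=ray("top",np.c_[u+252,v+190],.044);print(st[i],c,ray("top",c,.044),rect(P))
E
```

```text
tilt ransac 33.5 23.5 112 503 lsq tilt 34.02056983318888 f-slope deg -0.05210031149988843 u range [-96.1 -94.8 -38.4] F [-21.5  12.2  27.3] F upper face [-21.5  24.3] n [-10.   21.1  27.6]
[  4   0  25  31 447] [267.78299776 205.4541387 ] [[0.53317228 0.21032775 0.044     ]] [534.  209.8  40.3  66.2  64.3]
```

The tilt measures 34° against 35° wanted, the window is 95 mm below the grip, and the label casts to (533.6, 210.9, 44) mm, as predicted. I now lower to the 7 cm pose and hold.

Call:
servo_tool:
  moves:
    - {"dx":0,"dy":-0.002,"dz":-0.019,"roll":0,"jaw":0.3}
    - {"dx":0,"dy":0,"dz":-0.019,"roll":0,"jaw":0.3}
    - {"dx":0,"dy":0,"dz":0,"roll":0,"jaw":0.3}
    - {"dx":0,"dy":0,"dz":0,"roll":0,"jaw":0.3}
    - {"dx":0,"dy":0,"dz":0,"roll":0,"jaw":0.3}
    - {"dx":0,"dy":0,"dz":0,"roll":0,"jaw":0.3}
    - {"dx":0,"dy":0,"dz":0,"roll":0,"jaw":0.3}
    - {"dx":0,"dy":0,"dz":0,"roll":0,"jaw":0.3}
    - {"dx":0,"dy":0,"dz":0,"roll":0,"jaw":0.3}
    - {"dx":0,"dy":0,"dz":0,"roll":0,"jaw":0.3}

```text
t: 7.75
eef_pos: [0.4925, 0.1256, 0.1615]
ee_rot: [3.142, -0.0, -2.035]
force: [0.5, -0.4, -1.5]
width: 0.034
gripper_force: 40.0
```

```bash
sed -i 's/>\.105/>.085/' m.py; python3 m.py 3; python3 tilt.py 3 1.1066
python3 - <<'E'
import cv2,numpy as np
S=cv2.imread("pics/scene3.png")[110:270,280:440]
cv2.imwrite("pics/c3.png",cv2.resize(S,(600,600),interpolation=2))
E
```

```text
7.75 [0.4925 0.1256 0.1615] [ 3.142 -0.    -2.035] 0.03398950150143893
scene 479 344 369 173 199
 centre rel G [ 30.8  42.2 -47. ] min [ -3.   1. -85.] max [ 54.  72. -23.]
 black 383
top 0
tilt ransac 34.0 23.0 110 479 lsq tilt 34.18543838485748 f-slope deg 0.28556938079127786 u range [-96.3 -94.7 -38. ] F [-22.4  12.1  27.2] F upper face [-19.3  25.3] n [-11.1  20.5  26.8]
```

View pics/c3.png

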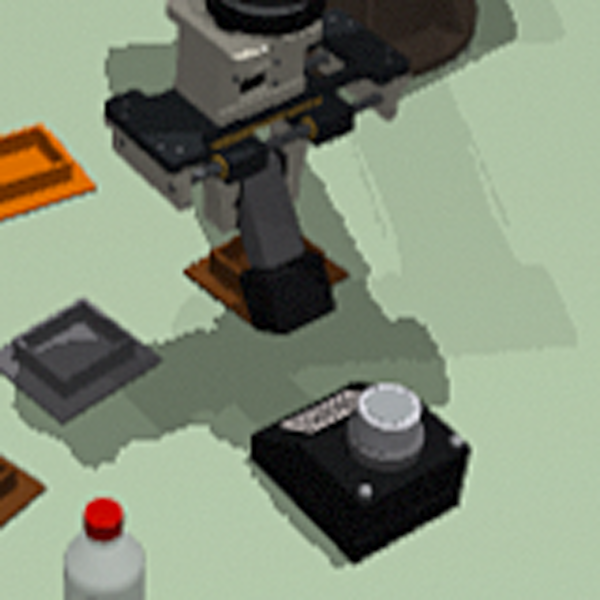

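The close view shows the nose (290,290) leaning squarely towards the label (320,408), clear of the unit. The tilt is 34.2°. I hold here.

Call:
servo_tool:
  moves:
    - {"dx":0,"dy":0,"dz":0,"roll":0,"jaw":0.3}
    - {"dx":0,"dy":0,"dz":0,"roll":0,"jaw":0.3}
    - {"dx":0,"dy":0,"dz":0,"roll":0,"jaw":0.3}
    - {"dx":0,"dy":0,"dz":0,"roll":0,"jaw":0.3}
    - {"dx":0,"dy":0,"dz":0,"roll":0,"jaw":0.3}
    - {"dx":0,"dy":0,"dz":0,"roll":0,"jaw":0.3}
    - {"dx":0,"dy":0,"dz":0,"roll":0,"jaw":0.3}
    - {"dx":0,"dy":0,"dz":0,"roll":0,"jaw":0.3}
    - {"dx":0,"dy":0,"dz":0,"roll":0,"jaw":0.3}
    - {"dx":0,"dy":0,"dz":0,"roll":0,"jaw":0.3}

```text
t: 9.1
eef_pos: [0.4925, 0.1256, 0.1616]
ee_rot: [3.142, -0.0, -2.035]
force: [-0.5, -0.9, -2.5]
width: 0.0338
gripper_force: 40.0
```

Call:
servo_tool:
  moves:
    - {"dx":0,"dy":0,"dz":0,"roll":0,"jaw":0.3}
    - {"dx":0,"dy":0,"dz":0,"roll":0,"jaw":0.3}
    - {"dx":0,"dy":0,"dz":0,"roll":0,"jaw":0.3}
    - {"dx":0,"dy":0,"dz":0,"roll":0,"jaw":0.3}
    - {"dx":0,"dy":0,"dz":0,"roll":0,"jaw":0.3}
    - {"dx":0,"dy":0,"dz":0,"roll":0,"jaw":0.3}
    - {"dx":0,"dy":0,"dz":0,"roll":0,"jaw":0.3}
    - {"dx":0,"dy":0,"dz":0,"roll":0,"jaw":0.3}
    - {"dx":0,"dy":0,"dz":0,"roll":0,"jaw":0.3}
    - {"dx":0,"dy":0,"dz":0,"roll":0,"jaw":0.3}

```text
t: 10.35
eef_pos: [0.4925, 0.1256, 0.1616]
ee_rot: [-3.142, 0.0, -2.035]
force: [1.0, -0.3, -1.5]
width: 0.0338
gripper_force: 40.0
```

Call:
servo_tool:
  moves:
    - {"dx":0,"dy":-0.01,"dz":0.02,"roll":0,"jaw":0.3}
    - {"dx":0.004,"dy":-0.022,"dz":0.02,"roll":2,"jaw":0.3}
    - {"dx":0.006,"dy":-0.026,"dz":0,"roll":2,"jaw":0.3}
    - {"dx":0.006,"dy":-0.026,"dz":0,"roll":2,"jaw":0.3}
    - {"dx":0.006,"dy":-0.026,"dz":0,"roll":0.9,"jaw":0.3}
    - {"dx":0.006,"dy":-0.026,"dz":-0.02,"roll":0,"jaw":0.3}
    - {"dx":0.005,"dy":-0.026,"dz":-0.02,"roll":0,"jaw":0.3}
    - {"dx":0,"dy":0,"dz":-0.02,"roll":0,"jaw":0.3}
    - {"dx":0,"dy":0,"dz":0,"roll":0,"jaw":0.3}
    - {"dx":0,"dy":0,"dz":0,"roll":0,"jaw":0.3}

```text
t: 11.6
eef_pos: [0.5261, -0.0362, 0.1424]
ee_rot: [-3.141, 0.0, -1.914]
force: [0.5, -0.5, -1.4]
width: 0.0336
gripper_force: 40.0
```

Call:
servo_tool:
  moves:
    - {"dx":0,"dy":0,"dz":-0.015,"roll":0,"jaw":0.3}
    - {"dx":0,"dy":0,"dz":-0.015,"roll":0,"jaw":0.3}
    - {"dx":0,"dy":0,"dz":-0.01,"roll":0,"jaw":0.3}
    - {"dx":0,"dy":0,"dz":-0.008,"roll":0,"jaw":0.3}
    - {"dx":0,"dy":0,"dz":-0.006,"roll":0,"jaw":0.3}
    - {"dx":0,"dy":0,"dz":-0.004,"roll":0,"jaw":0.3}
    - {"dx":0,"dy":0,"dz":-0.002,"roll":0,"jaw":0.3}
    - {"dx":0,"dy":0,"dz":0,"roll":0,"jaw":0.3}
    - {"dx":0,"dy":0,"dz":0,"roll":0,"jaw":0.3}
    - {"dx":0,"dy":0,"dz":0,"roll":0,"jaw":0.3}

```text
t: 12.85
eef_pos: [0.5256, -0.0364, 0.0818]
ee_rot: [-3.141, 0.0, -1.915]
force: [0.2, -0.7, -1.5]
width: 0.0341
gripper_force: 40.0
```

Call:
servo_tool:
  moves:
    - {"dx":0,"dy":0,"dz":0,"roll":0,"jaw":0.3}
    - {"dx":0,"dy":0,"dz":0,"roll":0,"jaw":0.3}
    - {"dx":0,"dy":0,"dz":0,"roll":0,"jaw":0.3}
    - {"dx":0,"dy":0,"dz":0,"roll":0,"jaw":0.3}
    - {"dx":0,"dy":0,"dz":0,"roll":0,"jaw":0.3}
    - {"dx":0,"dy":0,"dz":0,"roll":0,"jaw":0.3}
    - {"dx":0,"dy":0,"dz":0,"roll":0,"jaw":0.3}
    - {"dx":0,"dy":0,"dz":0,"roll":0,"jaw":0.3}
    - {"dx":0,"dy":0,"dz":0,"roll":0,"jaw":0.3}
    - {"dx":0,"dy":0,"dz":0,"roll":0,"jaw":0.3}
  newtons: 5

```text
t: 14.1
eef_pos: [0.5255, -0.0364, 0.0816]
ee_rot: [-3.142, 0.0, -1.915]
force: [0.1, 0.4, -1.9]
width: 0.0336
gripper_force: 5.0
```

```bash
sed -i 's/>\.085/>.03/' m.py; python3 m.py 4; python3 tilt.py 4 1.227
python3 - <<'E'
import cv2,numpy as np
S=cv2.imread("pics/scene4.png")[110:260,220:380]
cv2.imwrite("pics/c4.png",cv2.resize(S,(640,600),interpolation=2))
E
```

```text
14.1 [ 0.5255 -0.0364  0.0816] [-3.142  0.    -1.915] 0.03358971329462517
scene 396 286 310 181 210
 centre rel G [ 24.5  46.6 -45.8] min [ -9.   7. -70.] max [ 54.  75. -23.]
 black 319
top 0
tilt ransac 34.5 22.0 86 396 lsq tilt 34.86741857071016 f-slope deg -0.2275169194530947 u range [-97.  -95.4 -38.6] F [-21.5   9.6  27.2] F upper face [-21.5  25.5] n [-10.4  20.2  27.3]
```

View pics/c4.png

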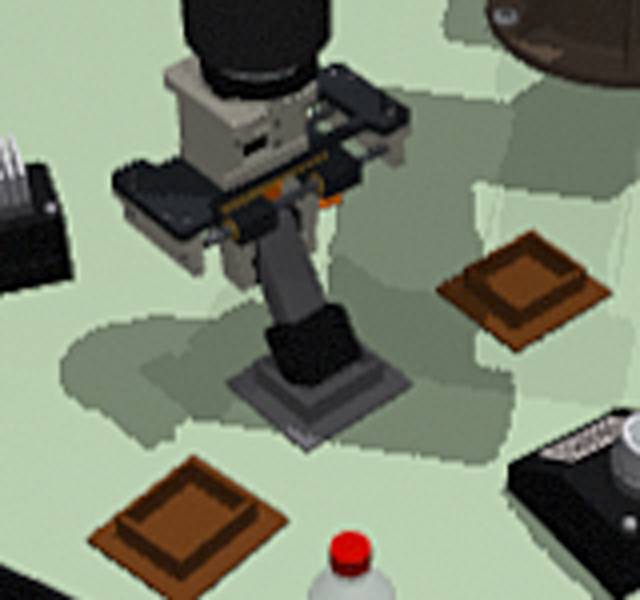

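At 5 N the grip still holds the lean of about 34.5°. The head is over the pocket at crop pixel (315,345). I'll ease the grip to 3 N with short jogs so gravity can right the stick.

Call:
servo_tool:
  moves:
    - {"dx":0,"dy":0,"dz":0,"roll":0,"jaw":0.3}
    - {"dx":0,"dy":0,"dz":0,"roll":0,"jaw":0.3}
    - {"dx":-0.002,"dy":-0.0055,"dz":0,"roll":0,"jaw":0.3}
    - {"dx":0,"dy":0,"dz":0,"roll":0,"jaw":0.3}
    - {"dx":-0.002,"dy":-0.0055,"dz":0,"roll":0,"jaw":0.3}
    - {"dx":0,"dy":0,"dz":0,"roll":0,"jaw":0.3}
    - {"dx":0,"dy":0,"dz":0,"roll":0,"jaw":0.3}
    - {"dx":0,"dy":0,"dz":0,"roll":0,"jaw":0.3}
    - {"dx":0,"dy":0,"dz":0,"roll":0,"jaw":0.3}
    - {"dx":0,"dy":0,"dz":0,"roll":0,"jaw":0.3}
  newtons: 3

```text
t: 15.45
eef_pos: [0.5214, -0.0474, 0.0815]
ee_rot: [3.141, -0.0, -1.915]
force: [-0.3, 0.4, -1.9]
width: 0.0338
gripper_force: 3.0
```

```bash
python3 m.py 5; python3 tilt.py 5 1.227
```

```text
15.45 [ 0.5214 -0.0474  0.0815] [ 3.141 -0.    -1.915] 0.03376677434329808
scene 403 284 308 180 205
 centre rel G [ 25.8  49.  -45.6] min [ -6.   9. -70.] max [ 49.  76. -23.]
 black 320
top 0
tilt ransac 35.0 23.5 86 403 lsq tilt 35.50320646370111 f-slope deg 0.4774902918859518 u range [-98.1 -96.9 -38.6] F [-21.   10.3  27.6] F upper face [-20.6  26.5] n [-8.8 21.9 28.6]
```

It stays put, so I'll right it against a wall instead. The raised nose edge goes against the outside of the cradle wall, where there are 26 mm of height to work with.

Call:
servo_tool:
  moves:
    - {"dx":0,"dy":0,"dz":0,"roll":0,"jaw":0.3}
    - {"dx":0,"dy":0,"dz":0.012,"roll":0,"jaw":0.3}
    - {"dx":0,"dy":0,"dz":0.012,"roll":0,"jaw":0.3}
    - {"dx":-0.005,"dy":-0.0141,"dz":0.004,"roll":0,"jaw":0.3}
    - {"dx":-0.005,"dy":-0.0142,"dz":0,"roll":0,"jaw":0.3}
    - {"dx":-0.0055,"dy":-0.0152,"dz":0,"roll":0,"jaw":0.3}
    - {"dx":0,"dy":0,"dz":-0.014,"roll":0,"jaw":0.3}
    - {"dx":0,"dy":0,"dz":-0.014,"roll":0,"jaw":0.3}
    - {"dx":0,"dy":0,"dz":-0.004,"roll":0,"jaw":0.3}
    - {"dx":0,"dy":0,"dz":0,"roll":0,"jaw":0.3}
  newtons: 12

```text
t: 16.8
eef_pos: [0.5058, -0.0908, 0.0769]
ee_rot: [3.14, -0.001, -1.914]
force: [-0.1, -0.7, -1.1]
width: 0.0339
gripper_force: 12.0
```

```bash
python3 m.py 6; python3 tilt.py 6 1.227
python3 - <<'E'
import cv2,numpy as np
S=cv2.imread("pics/scene6.png")[110:260,220:380]
cv2.imwrite("pics/c6.png",cv2.resize(S,(640,600),interpolation=2))
E
```

```text
16.8 [ 0.5058 -0.0908  0.0769] [ 3.140e+00 -1.000e-03 -1.914e+00] 0.033876311802405946
scene 380 234 297 164 197
 centre rel G [ 25.   45.6 -44.4] min [  -7. -121.  -65.] max [ 49.  77. -23.]
 black 291
top 0
tilt ransac 40.5 17.0 90 380 lsq tilt 41.02252203386448 f-slope deg 0.5349881064921859 u range [-98.4 -96.7  -1.8] F [-22.2   9.6  67.8] F upper face [-21.8  25.8] n [-101.8   15.2   22.4]
```

View pics/c6.png

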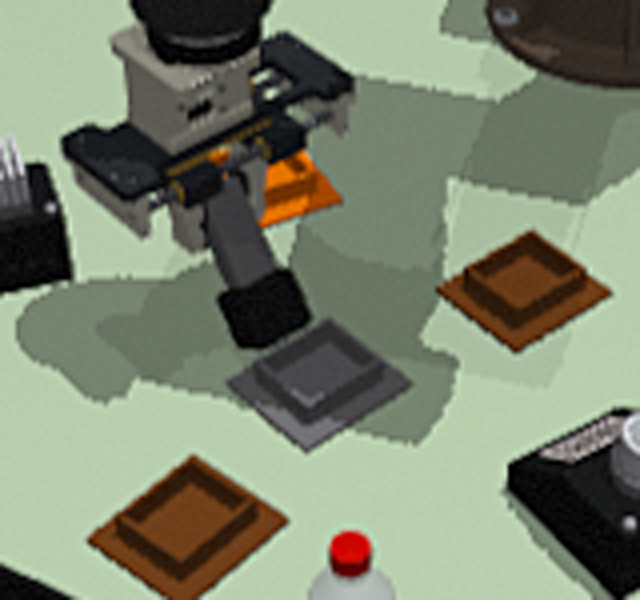

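The nose caught the inner rim on the way over and the lean grew to about 41°. Crop pixel (265,310) shows the head just outside the wall. I'll refine the pose, then roll its underside back over the rim edge, which turns it upright.

```bash
cat > tilt2.py <<'E'
import numpy as np,sys
q=np.load(f"pics/q{sys.argv[1]}.npy")*1000;e=np.array([np.cos(1.227),np.sin(1.227)])
E=q[:,:2]@e;Z=q[:,2];F=q[:,:2]@[e[1],-e[0]];k=(abs(F)<30)&(np.hypot(E,Z)<115)&(E>0);E,Z,F=E[k],Z[k],F[k]
R=[]
for th in np.radians(np.arange(-10,60,.5)):
    n=E*np.cos(th)+Z*np.sin(th);u=-E*np.sin(th)+Z*np.cos(th);h=(u<-48)
    for c in np.arange(8,32,.5):R.append(((abs(n-c)<1.2)[h].sum(),np.degrees(th),c))
R.sort(reverse=True);print(R[:4]);th=np.radians(R[0][1]);n=E*np.cos(th)+Z*np.sin(th);u=-E*np.sin(th)+Z*np.cos(th)
print("u",np.percentile(u,[1,3,97]).round(1),"n",np.percentile(n,[1,99]).round(1))
# same from the +f side: head silhouette as a rotated box in (E,Z)
import cv2
s=(F>15)&(u<-44);print("side face rect",len(E[s]),np.round(cv2.minAreaRect(np.c_[E,Z][s].astype(np.float32))[1],1),cv2.minAreaRect(np.c_[E,Z][s].astype(np.float32))[2],cv2.minAreaRect(np.c_[E,Z][s].astype(np.float32))[0])
E
for i in 4 5 6; do python3 tilt2.py $i; done
```

```text
[(np.int64(104), np.float64(30.5), np.float64(28.0)), (np.int64(103), np.float64(29.999999999999996), np.float64(28.0)), (np.int64(102), np.float64(31.5), np.float64(26.5)), (np.int64(101), np.float64(34.0), np.float64(22.5))]
u [-95.2 -92.9 -38.6] n [-6.7 32.6]
side face rect 143 [41.  57.3] 33.332847595214844 (48.31227111816406, -56.99147033691406)
[(np.int64(108), np.float64(29.500000000000004), np.float64(31.0)), (np.int64(105), np.float64(32.0), np.float64(28.0)), (np.int64(105), np.float64(29.000000000000004), np.float64(31.5)), (np.int64(103), np.float64(30.5), np.float64(29.5))]
u [-95.2 -93.7 -39. ] n [-2.7 36. ]
side face rect 151 [42.8 52.1] 29.124343872070312 (46.829261779785156, -54.051300048828125)
[(np.int64(104), np.float64(40.0), np.float64(17.0)), (np.int64(104), np.float64(38.0), np.float64(20.0)), (np.int64(104), np.float64(37.0), np.float64(21.5)), (np.int64(103), np.float64(38.5), np.float64(19.5))]
u [-97.6 -96.  -41.8] n [-14.2  22.9]
side face rect 134 [36.8 55.2] 70.36772155761719 (51.60170364379883, -49.684120178222656)
```

Call:
servo_tool:
  moves:
    - {"dx":0,"dy":0,"dz":0.017,"roll":0,"jaw":0.3}
    - {"dx":0,"dy":0,"dz":0.018,"roll":0,"jaw":0.3}
    - {"dx":0.0027,"dy":0.0075,"dz":0,"roll":0,"jaw":0.3}
    - {"dx":0.0027,"dy":0.0075,"dz":0,"roll":0,"jaw":0.3}
    - {"dx":0.0027,"dy":0.0075,"dz":0,"roll":0,"jaw":0.3}
    - {"dx":0,"dy":0,"dz":0,"roll":0,"jaw":0.3}
    - {"dx":0,"dy":0,"dz":-0.012,"roll":0,"jaw":0.3}
    - {"dx":0,"dy":0,"dz":-0.009,"roll":0,"jaw":0.3}
    - {"dx":0,"dy":0,"dz":0,"roll":0,"jaw":0.3}
    - {"dx":0,"dy":0,"dz":0,"roll":0,"jaw":0.3}
  newtons: 10

```text
t: 18.15
eef_pos: [0.514, -0.0685, 0.0913]
ee_rot: [3.141, -0.0, -1.915]
force: [1.1, -0.1, -1.2]
width: 0.0339
gripper_force: 10.0
```

Call:
servo_tool:
  moves:
    - {"dx":0,"dy":0,"dz":-0.002,"roll":0,"jaw":0.3}
    - {"dx":0,"dy":0,"dz":-0.0015,"roll":0,"jaw":0.3}
    - {"dx":0.001,"dy":0.0028,"dz":0.0016,"roll":0,"jaw":0.3}
    - {"dx":0.001,"dy":0.0028,"dz":0.0016,"roll":0,"jaw":0.3}
    - {"dx":0.001,"dy":0.0028,"dz":0.0015,"roll":0,"jaw":0.3}
    - {"dx":0.001,"dy":0.0028,"dz":0.0014,"roll":0,"jaw":0.3}
    - {"dx":0.0013,"dy":0.0037,"dz":0.0015,"roll":0,"jaw":0.3}
    - {"dx":0.0013,"dy":0.0037,"dz":0.0014,"roll":0,"jaw":0.3}
    - {"dx":0.0013,"dy":0.0037,"dz":0.0013,"roll":0,"jaw":0.3}
    - {"dx":0.0013,"dy":0.0037,"dz":0.0012,"roll":0,"jaw":0.3}

```text
t: 19.4
eef_pos: [0.5232, -0.042, 0.0993]
ee_rot: [3.141, -0.0, -1.915]
force: [-1.2, -2.1, -0.7]
width: 0.034
gripper_force: 10.0
```

```bash
python3 m.py 7; python3 tilt2.py 7
python3 - <<'E'
import cv2,numpy as np
S=cv2.imread("pics/scene7.png")[110:260,220:380]
cv2.imwrite("pics/c7.png",cv2.resize(S,(640,600),interpolation=2))
E
```

```text
19.4 [ 0.5232 -0.042   0.0993] [ 3.141 -0.    -1.915] 0.03397680977347705
scene 422 281 304 173 200
 centre rel G [ 20.3  31.3 -53.3] min [-12.  -3. -88.] max [ 41.  55. -23.]
 black 326
top 0
[(np.int64(100), np.float64(21.0), np.float64(21.0)), (np.int64(98), np.float64(22.0), np.float64(19.5)), (np.int64(98), np.float64(21.5), np.float64(20.0)), (np.int64(98), np.float64(20.5), np.float64(21.5))]
u [-93.5 -91.5 -32.2] n [-13.1  25.6]
side face rect 156 [41.9 48.1] 16.34453773498535 (29.37923812866211, -62.455322265625)
```

View pics/c7.png

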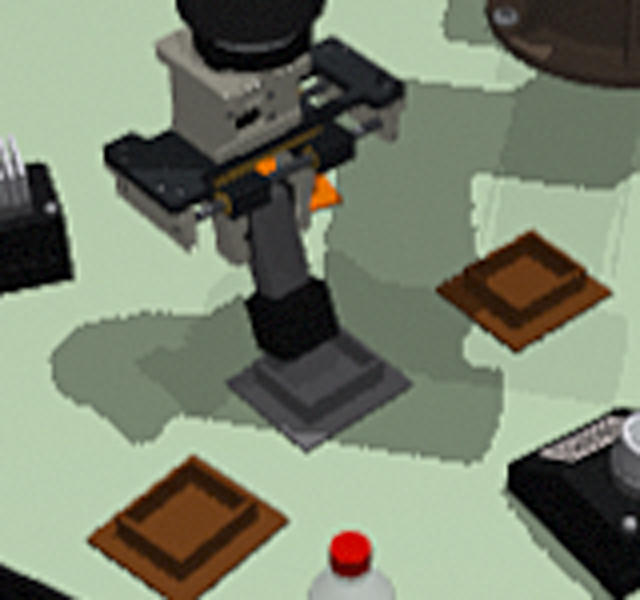

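The underside rolls on the rim as planned: the lean is now about 21° (head at crop pixel (292,318)) and the force is under 3 N. I continue the arc until it is upright.

Call:
servo_tool:
  moves:
    - {"dx":0.0009,"dy":0.0025,"dz":0.0006,"roll":0,"jaw":0.3}
    - {"dx":0.0009,"dy":0.0025,"dz":0.0005,"roll":0,"jaw":0.3}
    - {"dx":0.0009,"dy":0.0025,"dz":0.0005,"roll":0,"jaw":0.3}
    - {"dx":0.0009,"dy":0.0025,"dz":0.0004,"roll":0,"jaw":0.3}
    - {"dx":0.0009,"dy":0.0025,"dz":0.0003,"roll":0,"jaw":0.3}
    - {"dx":0.0009,"dy":0.0025,"dz":0.0002,"roll":0,"jaw":0.3}
    - {"dx":0.0009,"dy":0.0025,"dz":0.0001,"roll":0,"jaw":0.3}
    - {"dx":0.0009,"dy":0.0025,"dz":0,"roll":0,"jaw":0.3}
    - {"dx":0.0009,"dy":0.0025,"dz":0,"roll":0,"jaw":0.3}
    - {"dx":0.0009,"dy":0.0025,"dz":0,"roll":0,"jaw":0.3}

```text
t: 20.75
eef_pos: [0.5323, -0.0172, 0.1022]
ee_rot: [3.141, -0.0, -1.915]
force: [-2.5, -2.1, 2.3]
width: 0.0339
gripper_force: 10.0
```

```bash
python3 m.py 8; python3 tilt2.py 8
```

```text
20.75 [ 0.5323 -0.0172  0.1022] [ 3.141 -0.    -1.915] 0.033940673894893324
scene 405 284 305 177 202
 centre rel G [ 15.2  15.9 -57.7] min [-16. -17. -91.] max [ 36.  35. -23.]
 black 303
top 0
[(np.int64(98), np.float64(7.0), np.float64(20.0)), (np.int64(95), np.float64(6.000000000000001), np.float64(21.0)), (np.int64(95), np.float64(5.0), np.float64(23.0)), (np.int64(95), np.float64(4.5), np.float64(24.0))]
u [-91.9 -90.  -27.6] n [-7.6 24.1]
side face rect 138 [45.7 32.6] 89.34779357910156 (16.608741760253906, -66.37445831298828)
```

Now at about 6°. I lift off the rim, centre over the pocket and lower in.

Call:
servo_tool:
  moves:
    - {"dx":0,"dy":0,"dz":0.006,"roll":0,"jaw":0.3}
    - {"dx":0,"dy":0,"dz":0.006,"roll":0,"jaw":0.3}
    - {"dx":0.002,"dy":0.0056,"dz":0,"roll":0,"jaw":0.3}
    - {"dx":0.002,"dy":0.0056,"dz":0,"roll":0,"jaw":0.3}
    - {"dx":0.002,"dy":0.0056,"dz":0,"roll":0,"jaw":0.3}
    - {"dx":0,"dy":0,"dz":0,"roll":0,"jaw":0.3}
    - {"dx":0,"dy":0,"dz":-0.007,"roll":0,"jaw":0.3}
    - {"dx":0,"dy":0,"dz":-0.007,"roll":0,"jaw":0.3}
    - {"dx":0,"dy":0,"dz":-0.007,"roll":0,"jaw":0.3}
    - {"dx":0,"dy":0,"dz":-0.007,"roll":0,"jaw":0.3}

```text
t: 22.1
eef_pos: [0.5382, -0.0008, 0.0855]
ee_rot: [3.141, -0.0, -1.915]
force: [-0.1, 0.9, -2.9]
width: 0.0342
gripper_force: 10.0
```

Call:
servo_tool:
  moves:
    - {"dx":0.0008,"dy":0.0024,"dz":0,"roll":0,"jaw":0.3}
    - {"dx":0.0008,"dy":0.0024,"dz":0,"roll":0,"jaw":0.3}
    - {"dx":0.0008,"dy":0.0024,"dz":0,"roll":0,"jaw":0.3}
    - {"dx":0.0008,"dy":0.0024,"dz":0,"roll":0,"jaw":0.3}
    - {"dx":0.0008,"dy":0.0023,"dz":0,"roll":0,"jaw":0.3}
    - {"dx":0.0009,"dy":0.0023,"dz":0,"roll":0,"jaw":0.3}
    - {"dx":0,"dy":0,"dz":0,"roll":0,"jaw":0.3}
    - {"dx":0,"dy":0,"dz":-0.0015,"roll":0,"jaw":0.3}
    - {"dx":0,"dy":0,"dz":-0.0015,"roll":0,"jaw":0.3}
    - {"dx":0,"dy":0,"dz":0,"roll":0,"jaw":0.3}

```text
t: 23.35
eef_pos: [0.5433, 0.0138, 0.0829]
ee_rot: [3.142, 0.0, -1.915]
force: [0.5, -0.3, -2.1]
width: 0.0344
gripper_force: 10.0
```

```bash
python3 m.py 9; python3 tilt2.py 9
python3 - <<'E'
from station import *
print(get_state()["force"])
import cv2,numpy as np
S=cv2.imread("pics/scene9.png")[110:260,220:380]
cv2.imwrite("pics/c9.png",cv2.resize(S,(640,600),interpolation=2))
E
```

```text
23.35 [0.5433 0.0138 0.0829] [ 3.142  0.    -1.915] 0.034369036554613326
scene 278 286 310 188 208
 centre rel G [ 12.6   7.  -50.6] min [-17. -37. -72.] max [ 32.  27. -23.]
 black 195
top 0
[(np.int64(61), np.float64(9.5), np.float64(9.5)), (np.int64(61), np.float64(9.0), np.float64(10.0)), (np.int64(60), np.float64(2.0), np.float64(18.0)), (np.int64(59), np.float64(10.0), np.float64(9.0))]
u [-73.7 -72.2 -27.1] n [-8.4 12.3]
side face rect 64 [21.6 26.7] 2.9289090633392334 (11.631563186645508, -58.63920211791992)
[-0.26878694  0.55040542 -2.02536706]
```

View pics/c9.png

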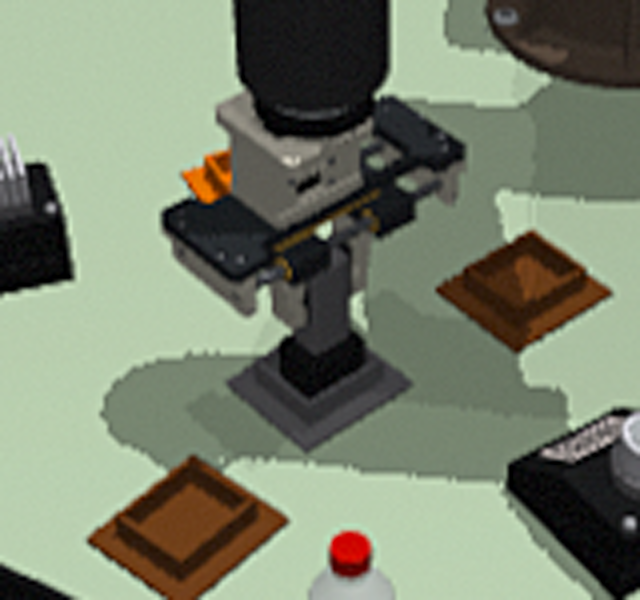

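The stick is nearly upright in the pocket (crop pixel (320,370)). The scale still reads its weight, so I lower the last few millimetres onto the floor with a light grip.

Call:
servo_tool:
  moves:
    - {"dx":0,"dy":0,"dz":-0.001,"roll":0,"jaw":0.3}
    - {"dx":0,"dy":0,"dz":-0.001,"roll":0,"jaw":0.3}
    - {"dx":0,"dy":0,"dz":-0.001,"roll":0,"jaw":0.3}
    - {"dx":0,"dy":0,"dz":-0.001,"roll":0,"jaw":0.3}
    - {"dx":0,"dy":0,"dz":-0.001,"roll":0,"jaw":0.3}
    - {"dx":0,"dy":0,"dz":-0.001,"roll":0,"jaw":0.3}
    - {"dx":0,"dy":0,"dz":0,"roll":0,"jaw":0.3}
    - {"dx":0,"dy":0,"dz":0,"roll":0,"jaw":0.3}
    - {"dx":0,"dy":0,"dz":0,"roll":0,"jaw":0.3}
    - {"dx":0,"dy":0,"dz":0,"roll":0,"jaw":0.3}
  newtons: 5

```text
t: 24.7
eef_pos: [0.5433, 0.0137, 0.078]
ee_rot: [-3.141, 0.0, -1.915]
force: [-3.4, 0.9, 7.1]
width: 0.0341
gripper_force: 5.0
```

It is seated. Now release and withdraw upward.

Call:
servo_tool:
  moves:
    - {"dx":0,"dy":0,"dz":0,"roll":0,"jaw":0.42}
    - {"dx":0,"dy":0,"dz":0,"roll":0,"jaw":0.5}
    - {"dx":0,"dy":0,"dz":0,"roll":0,"jaw":0.8}
    - {"dx":0,"dy":0,"dz":0,"roll":0,"jaw":1}
    - {"dx":0,"dy":0,"dz":0,"roll":0,"jaw":1}
    - {"dx":0,"dy":0,"dz":0.02,"roll":0,"jaw":1}
    - {"dx":0,"dy":0,"dz":0.04,"roll":0,"jaw":1}
    - {"dx":0,"dy":0,"dz":0.04,"roll":0,"jaw":1}
    - {"dx":0,"dy":0,"dz":0.03,"roll":0,"jaw":1}
    - {"dx":0,"dy":0,"dz":0.02,"roll":0,"jaw":1}

```text
t: 25.95
eef_pos: [0.5436, 0.0137, 0.2289]
ee_rot: [-3.14, 0.001, -1.915]
force: [-0.6, 0.9, -0.5]
width: 0.0876
gripper_force: 0.0
```

Run:
```python
from h import *
p,d=grab_frame("scene");W=cloud("scene",d)
w=W[165:222,275:325].reshape(-1,3);q=w[(w[:,2]>.115)&(w[:,2]<.135)];print(len(q),rect(q),q[:,2].mean(),q[:,2].max())
print(get_state()["eef_pos"],get_state()["force"])
cv2.imwrite("pics/fin.png",cv2.resize(p[80:300,180:500,::-1],(800,550),interpolation=2))
```

```text
117 [546.2  15.   29.3  34.5  71.8] 0.12339910024508552 0.12994714926139259
[0.5446719  0.01370237 0.23129866] [ 1.21356964 -0.50928029  2.86882001]
```

View pics/fin.png

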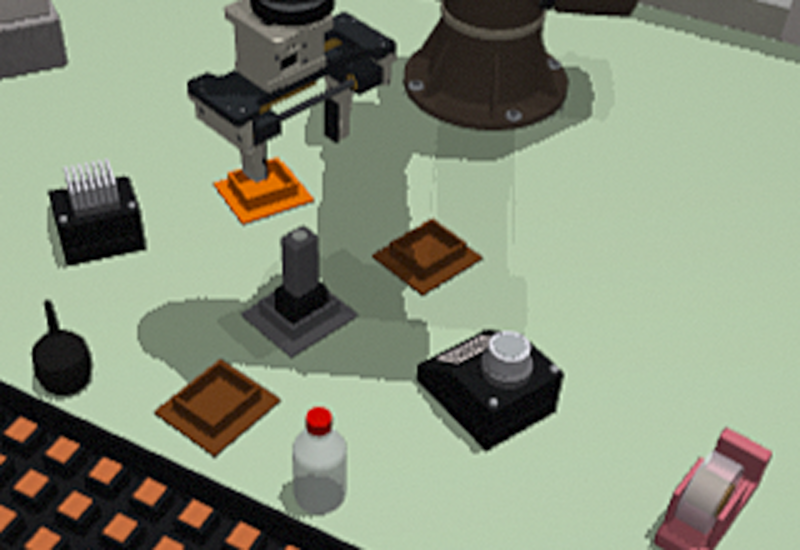

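The scanner stands upright in the grey cradle (300,270). Its top reads 0.1234 m, against 0.1233 m at the start. The other things in view look undisturbed and the gripper is clear.

```bash
python3 -c "
from station import *
print(job_done())"
```

```text
the job is handed in; nothing more can be done
None
```

I held the scanner aimed at the lens unit's label from about 7 cm for over three seconds, stood it nose down in its cradle and handed the job in; nothing confirmed that the label was actually read.

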